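Clear the weighing fork and hang the sample pail on it

TASK

The scale has just been checked: first lift the brass check weight up and off the two-pronged weighing fork and set it down gently, flat, in the middle of its blue tray. Then swing the pail's bail up from flat to upright while the pail stands on the table, and hang the pail by the middle of its bail on both prongs, hanging still. The load cell is delicate, so lower onto it gently, let nothing drop and do not knock it; keep pail and weight upright and leave everything else where it is.

Things in the scene. Friction and masses are not known exactly. Their poses are not given: they have to be found in the camera images.
- scale: fixed stainless weighing stand, place and yaw vary. Origin on the table below the fork's middle; x from fork to post, y across the fork. Post 50 mm square at x = 200 mm on a 150 mm square base; on it a level load cell beam, 30 mm wide, top at 236 mm, and a cross plate at x = 85 to 95 mm, 86 mm wide, top at 240 mm, that carries the fork. Nothing is above the fork.
- fork_seat (a point): midway between the prongs, where the middle of an 8 mm bar laid across both comes: 234 mm above the table; axes as the scale's. The fork: two level round prongs 10 mm thick at y = +-32 mm (54 mm free between), centre lines 225 mm high, from the cross plate to x = -36 mm, then turned up to tips at x = -55 mm, tops 251 mm high. A bar has room from x = -35 to +75 mm.
- weight: brass check weight, about 0.5 kg: block 42 (x) by 118 (y) by 14 mm high with a rigid handle: uprights at y = +-47 mm and a round bar 8 mm thick along y, its centre 84 mm above the underside. Origin: centre of the underside, z up. At the start it hangs by the handle across both prongs.
- weight_handle (a point): middle of the check weight's handle bar (bar along this frame's y); the place to grip it, fingers either side in x, between the prongs. To leave the fork it must rise at least 21 mm over the tips and less than 55 mm (the block then meets the prongs from below)
- tray: fixed low blue tray 104 (x) by 172 (y) by 18 mm high, walls and floor 4 mm thick; the check weight's place, long side along the tray's y, either way round. Origin: centre of its underside on the table. Place and yaw vary, left or right of the scale.
- pail: empty stainless pail about 0.4 kg, 95 mm high, 98 mm across the base and 118 mm across the rim, standing on the table left or right of the scale. Origin: centre of the underside, z up. Its bail is hinged at two ears with blue caps (y = +63 and -63 mm).
- pail_hinge (a point): middle of the bail's hinge line: on the pail's axis, 80 mm above its underside; axes as the pail's, the hinge runs along y. With the bail upright, the rim is 75 mm below the top bar's centre, so above the fork the bar may be at most about 60 mm over its seat
- bail (a joint): swing angle of the bail about the pail's y axis, rad: 0 = lying flat and level on the pail's -x side (the start); 1.57 = upright; 3.14 = flat on the +x side. The ears are a little stiff: left within about 0.4 rad of upright it stays, further over it falls flat. Raising takes about 0.5 N upward at the top bar.
- bail_top (a point): middle of the bail's straight top bar, 90 mm from the hinge line. The bail is a round bar 8 mm thick, straight for 88 mm along y on top, rounded to arms at y = +-63 mm. Flat, the top bar is 80 mm above the table, 27 mm clear of the pail's rim; upright, 170 mm above the pail's underside.
- spray: clear spray bottle with blue cap, 60 mm across, 170 mm high; bystander, leave alone
- reducer: stainless pipe reducer, 120 mm across, 105 mm high; bystander, leave alone
- clamp: stainless ring pipe clamp, 68 mm across, 14 mm high; bystander, leave alone
- wrench: steel wrench, 170 mm long, lying; bystander, leave alone
- brush: blue brush, 200 mm long, lying; bystander, leave alone
- gasket: white gasket ring, 72 mm across, 8 mm high; bystander, leave alone
- jar: small amber jar with white cap, 52 mm across, 70 mm high; bystander, leave alone
There are look-alikes about, which are no part of the job. Several things look just like the tray: the one meant starts farthest to the robot's left.

How it is judged:
By the outcome, as a careful person would: the job done as asked, in the order asked, and still so for the second after the job is handed in, with the robot touching nothing.
It also fails if it takes over 72 s, if anything falls off the work surface, if the arm or the gripper's body presses on something with over 40 N, if the wrist force passes 120 N, or if a joint passes its speed limit or range.

ROBOT

A 6-joint arm with a two-finger parallel gripper is mounted at the origin on the work surface. World frame = base frame: x ahead of the robot, y to its left, z up, the work surface at z = 0. Lengths are in m, angles in rad, forces in N, time in s.
With the tool pointing down it reaches from about 0.25 to 0.725 m from the base axis. Payload 4 kg.
Tool frame: the origin (TCP) lies midway between the tips of the shut fingers; the grasp point (between the pads) lies 19 mm behind it (bot.grip_point_offset is the distance from the TCP to the grasp point, in m); z points along the fingers, y is the line along which they close (so a half turn about z gives the same grasp; the last joint's range is limited). The gripper opens to 85 mm and grips with 20 to 120 N. Pads are 22 mm wide; open, the fingers measure 114 mm over their backs; the gripper's body (76 mm by 85 mm) begins 54 mm behind the grasp point. The pads swing forward as they close: fully open they stand 13 mm farther back than shut.
Start: joints at [-1.145, 0.241, 0.005, 1.335, 0, 1.571], TCP at [0.207, -0.455, 0.231] pointing down, gripper open.
Joint ranges: [-2.72, 2.72], [-1.05, 1.87], [-1.09, 1.28], [-1.99, 2.15], [-1.42, 1.44], [-3.14, 3.14]. Speed limits (rad/s): [2.79, 2.79, 3.14, 3.14, 3.14, 3.14].

INTERFACE

Orientations are given as a unit quaternion [x, y, z, w].
In Python, from workcell import bot gives the robot as it stands.
- The arm moves only by the tool step_arm, never from a script. Its argument "targets" is text: rows parted by semicolons, each of 7 numbers parted by spaces: the opening, from -1 (shut) to 1 (fully open), so that 0 is half open, then the shift along the world's x, y, z normalised to -1 to 1, where 1 is 0.5 m, then the turn, a rotation vector about the world's x, y, z normalised to -1 to 1, where 1 is pi/4 rad. In form: gripper x y z wx wy wz; .... A call has 1 to 10 rows; each row is the pose to reach, as a shift and turn from the pose commanded when the call began; what a row does not reach only later rows make up. A row lasts 1/12 s, in which the tool goes at most 41.7 mm and 7.16 degrees, less where a joint would pass 70% of its speed; a pose out of reach is approached as far as the arm can. A call with a number of a shift or a turn outside -1 to 1 is refused whole. A call with a gripper value outside its range is refused whole. The fingers move at their own pace and stop on an object; the grip force is fixed at half the most. Time passes only in rows, so rows that repeat a pose let the fingers close. It gives the time, the measured TCP pose, the force, the opening and the grip force at its end, in the units of the state.
- bot.get_obs(): the state, without advancing time (a new reading comes with each control period).
- bot.camera(name): name is "scene" or "top" or "wrist"; returns the picture (420x560x3 uint8, red, green, blue); there is no depth.
- bot.camera_info(name): a dict with "vertical_fov" (degrees; the focal length in pixels is half the picture's height over the tangent of half this angle, whatever the lens; pixels are square), "cx", "cy" (the principal point, pixels), "pose" (4x4, takes a point from camera to world coordinates). Camera axes: x right, y up, looking along -z (the intrinsics and any distortion apply to the point x, -y, -z); pixel columns grow to the right and rows downward; lengths in m; the calibration is good to about 2 mm. The wrist camera is an equidistant fisheye: a pixel r from the principal point sees the ray r / f radians off the axis. A picture is of the moment at which its call begins: read the wrist's pose just before it. camera_info takes no time and is no camera call; for the wrist camera it gives the pose at the moment of the call.
- bot.job_done(): hands the job in; it is judged then, once.
The state is a dict: "clock": time; "joint_pos": joint angles; "joint_vel": joint speeds; "tau": joint torques, N m; "eef_pos": TCP position; "tool_rot": TCP orientation; "ft_force": force on the tool from outside, world axes, zero at the start; "ft_torque": the same for the moment, N m; "grip_width": finger opening in m; "grasp_force": force on a finger pad.
Only numpy, scipy, OpenCV 4.12 (cv2) and the standard library are available. Lean on these libraries where they do the work, as an engineer would, in place of code of your own. Each camera call takes 0.05 s, during which the arm holds its last target. There are 200 camera calls.

## Working session

There is one attempt and no reset: what is moved stays moved. The work goes in short steps, Python scripts to look and compute and a tool call to move; the robot and the scene stay as the last step left them, time stands still between calls to the robot, and variables do not carry over. Pictures are saved under pics/ and viewed, at most 10 in all, crops included, and the job is handed in when it is done.

Besides the shell and the picture viewer there is one more tool, called after ">>>" by a JSON object that holds its "fn" and its "kwargs". step_arm: Moves the arm, as the interface text tells. Scaled input: -1 to 1 covers 0.5 m each way for a shift and pi/4 rad each way for a turn. Its arguments: {"type":"object","properties":{"targets":{"type":"string"}},"required":["targets"]}

```bash
mkdir -p pics; ls; cat > h.py <<'E'
import numpy as np,cv2
from workcell import bot
def snap(n,f):
    i=bot.camera_info(n); im=bot.camera(n); cv2.imwrite('pics/'+f,cv2.cvtColor(im,cv2.COLOR_RGB2BGR)); np.save('pics/'+f+'.npy',{'i':i},allow_pickle=True); return im,i
def ray(i,u,v,fish=False,H=420):
    f=H/2/np.tan(np.radians(i['vertical_fov'])/2)
    a,b=(u-i['cx']),(v-i['cy'])
    if fish:
        r=np.hypot(a,b);t=r/f;s=np.sin(t)/max(r,1e-9);d=np.array([a*s,-b*s,-np.cos(t)])
    else: d=np.array([a/f,-b/f,-1])
    P=np.array(i['pose']);d=P[:3,:3]@d
    return P[:3,3],d/np.linalg.norm(d)
def onz(i,u,v,z,fish=False):
    o,d=ray(i,u,v,fish);return o+d*(z-o[2])/d[2]
def tri(rs):
    A=0;B=0
    for o,d in rs:
        M=np.eye(3)-np.outer(d,d);A=A+M;B=B+M@o
    return np.linalg.solve(A,B)
def proj(i,p,fish=False,H=420):
    f=H/2/np.tan(np.radians(i['vertical_fov'])/2)
    P=np.array(i['pose']);c=P[:3,:3].T@(np.array(p)-P[:3,3]);x,y,z=c[0],-c[1],-c[2]
    if fish:
        r=np.hypot(x,y);t=np.arctan2(r,z);return np.array([i['cx']+f*t*x/r,i['cy']+f*t*y/r])
    return np.array([i['cx']+f*x/z,i['cy']+f*y/z])
E
python3 - <<'E'
from h import *
np.set_printoptions(precision=3,suppress=True)
a,i=snap('top','top0.png');b,j=snap('scene','scene0.png')
print(i,j)
E
```

```text
pics
{'vertical_fov': 44.002850612558035, 'cx': 285.4366152785508, 'cy': 211.91468373080346, 'pose': array([[-0.115,  0.971, -0.211,  0.241],
       [-0.993, -0.113,  0.023,  0.068],
       [-0.001,  0.212,  0.977,  1.477],
       [ 0.   ,  0.   ,  0.   ,  1.   ]])} {'vertical_fov': 54.114774537045975, 'cx': 283.3390408560809, 'cy': 211.7492061194841, 'pose': array([[-0.805, -0.328,  0.495,  1.206],
       [ 0.594, -0.441,  0.673,  0.952],
       [-0.002,  0.835,  0.55 ,  0.903],
       [ 0.   ,  0.   ,  0.   ,  1.   ]])}
```

View pics/top0.png

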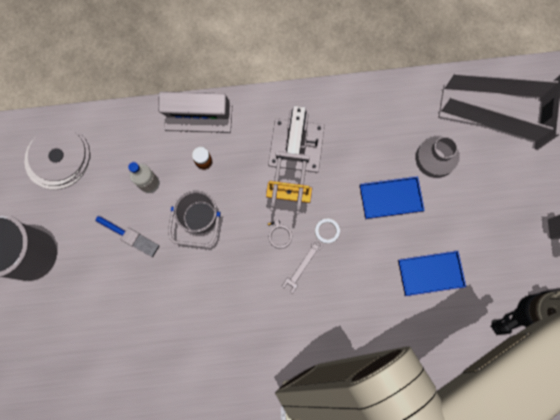

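View pics/scene0.png

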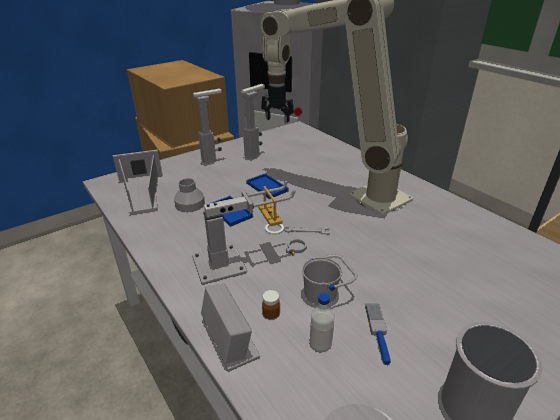

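Top view: the scale has its post at (297,135) and its fork below at (290,190), with the brass weight on it. The pail is at (196,215), with its bail flat toward the robot (bar near (193,245)) and blue ear caps at (172,209) and (219,213). There are two tray candidates, at (391,198) and (431,272). Image left is the robot's left, so (391,198) is the one meant. I'll confirm in an enlarged crop.

```bash
cat > m.py <<'E'
from h import *
np.set_printoptions(precision=4,suppress=True)
def load(n): return cv2.imread('pics/'+n), np.load('pics/'+n+'.npy',allow_pickle=True).item()['i']
E
python3 - <<'E'
from m import *
for n in ('top0.png','scene0.png'):
    im,i=load(n);hsv=cv2.cvtColor(im,cv2.COLOR_BGR2HSV)
    for nm,lo,hi in (('blue',(105,150,50),(125,255,255)),('brass',(14,130,90),(28,255,255))):
        m=cv2.inRange(hsv,lo,hi)
        k,l,s,c=cv2.connectedComponentsWithStats(m)
        for q in range(1,k):
            if s[q,4]>=6 and s[q,4]<9000 :
                r=cv2.minAreaRect(np.argwhere(l==q)[:,::-1].astype(np.float32))
                z={'blue':.018,'brass':.16}[nm]
                if s[q,4]<60:z=.08
                print(n,nm,s[q,4],c[q],onz(i,*r[0],z),r[1])
                if s[q,4]>100 and n[0]=='t':
                    print(np.array([onz(i,*b,z)[:2] for b in cv2.boxPoints(r)]).round(3).tolist())
im,i=load('top0.png')
cv2.imwrite('pics/c1.png',cv2.resize(im[85:310,150:460],None,fx=2.55,fy=2.55,interpolation=cv2.INTER_CUBIC))
E
```

```text
top0.png blue 72 [133.3889 167.0556] [0.7415 0.4594 0.018 ] (8.0, 9.0)
top0.png blue 1984 [391.3765 197.3493] [ 0.5638 -0.2764  0.018 ] (34.03215408325195, 59.67192077636719)
[[0.613, -0.191], [0.616, -0.365], [0.515, -0.361], [0.512, -0.189]]
top0.png blue 11 [217.9091 213.6364] [0.5599 0.2191 0.08  ] (3.0, 2.0)
top0.png blue 155 [109.4516 225.1484] [0.5758 0.5365 0.018 ] (30.109859466552734, 5.147814750671387)
[[0.595, 0.577], [0.608, 0.569], [0.556, 0.496], [0.544, 0.504]]
top0.png blue 2153 [431.405 273.007] [ 0.3346 -0.3531  0.018 ] (36.16301727294922, 61.570003509521484)
[[0.382, -0.267], [0.388, -0.442], [0.288, -0.438], [0.282, -0.266]]
top0.png brass 563 [289.1474 191.2504] [0.5796 0.0214 0.16  ] (43.944435119628906, 17.04911994934082)
[[0.572, 0.083], [0.617, 0.072], [0.588, -0.04], [0.543, -0.028]]
scene0.png blue 38 [308.7368   0.8158] [-3.6066 -4.8898  0.08  ] (2.0, 14.0)
scene0.png blue 344 [263.1686 182.3983] [ 0.3359 -0.3754  0.018 ] (15.297057151794434, 33.14362335205078)
scene0.png blue 69 [278.9855 191.8551] [ 0.3303 -0.2652  0.018 ] (4.743415355682373, 16.76007080
[... 429 characters left out ...]
png blue 107 [323.4766 298.4393] [0.5908 0.3161 0.018 ] (10.394155502319336, 11.374736785888672)
scene0.png blue 211 [382.8863 347.3886] [0.5811 0.5405 0.018 ] (33.46991729736328, 6.548461437225342)
scene0.png brass 1439 [173.9388  74.5865] [ 0.1273 -1.7288  0.16  ] (25.31744384765625, 91.57023620605469)
scene0.png brass 314 [165.4204 142.4395] [ 0.6192 -0.7191  0.16  ] (61.61810302734375, 20.813812255859375)
scene0.png brass 79 [223.0886 135.5949] [ 0.3829 -0.6328  0.16  ] (5.88348388671875, 18.04268455505371)
scene0.png brass 298 [270.1577 211.4329] [ 0.5571 -0.0124  0.16  ] (39.959171295166016, 16.978361129760742)
scene0.png brass 9 [264.2222 197.1111] [ 0.4612 -0.1817  0.08  ] (6.0, 1.0)
```

View pics/c1.png

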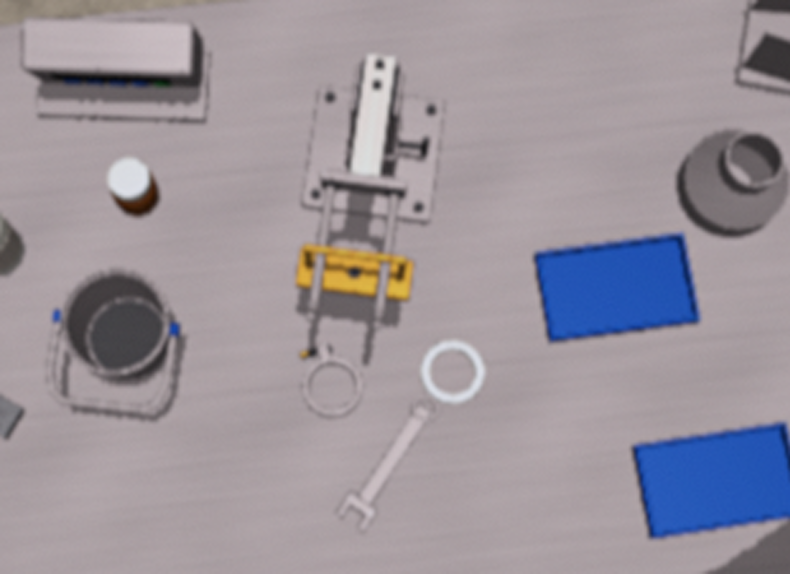

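The crop confirms the tray at full-image (391,198), which is farthest to the left (y about -0.28, against -0.35 for the other). The weight's handle lies across the prongs at crop (357,256), and the pail's ear caps are at crop (56,316) and (174,328). Next I'll compute the rough frames and move the wrist camera over the scale.

```bash
python3 - <<'E'
from m import *
im,i=load('top0.png')
c=lambda x,y:(150+(x+.5)/2.55-.5,85+(y+.5)/2.55-.5)
def P(n,x,y,z): print(n,onz(i,*c(x,y),z)[:2])
P('beam far',381,58,.236);P('beam near',368,172,.236)
P('plate L',322,179,.240);P('plate R',404,189,.240)
P('prong tipL',314,347,.251);P('tipR',367,358,.251)
P('handL',316,252,.234);P('handR',402,263,.234)
P('earL',56,316,.08);P('earR',174,328,.08)
P('bailL',68,402,.08);P('bailR',163,412,.08)
P('gasket',453,371,.008);P('clamp',332,386,.014)
print(bot.camera_info('wrist'))
o=bot.get_obs();print(o['eef_pos'],o['tool_rot'],o['ft_force'])
for k in 'wrist',: snap(k,'w0.png')
E
```

```text
beam far [ 0.7765 -0.028 ]
beam near [ 0.659  -0.0008]
plate L [0.6557 0.045 ]
plate R [ 0.6363 -0.0335]
prong tipL [0.4878 0.0712]
tipR [0.4716 0.0228]
handL [0.5845 0.0589]
handR [ 0.5639 -0.0227]
earL [0.5884 0.3448]
earR [0.5604 0.2193]
bailL [0.4932 0.3386]
bailR [0.4707 0.239 ]
gasket [ 0.4912 -0.0805]
clamp [0.489  0.0567]
{'vertical_fov': 65.70646984690485, 'cx': 280.5287996378731, 'cy': 202.50156025585983, 'pose': array([[ 0.4125,  0.8761,  0.2496,  0.27  ],
       [-0.9109,  0.3973,  0.1111, -0.4254],
       [-0.0019, -0.2732,  0.962 ,  0.3727],
       [ 0.    ,  0.    ,  0.    ,  1.    ]])}
[ 0.2063 -0.4548  0.2305] [ 0.9774  0.2113 -0.0002 -0.0009] [-0.2233  0.2399 -0.2171]
```

>>> {"fn": "step_arm", "kwargs": {"targets": "0 0.58 0.4 0.34 0 0 1;0 0.58 0.4 0.34 0 0 1;0 0.58 0.4 0.34 0 0 1;0 0.58 0.4 0.34 0 0 1;0 0.58 0.4 0.34 0 0 1;0 0.58 0.4 0.34 0 0 1;0 0.58 0.4 0.34 0 0 1;0 0.58 0.4 0.34 0 0 1;0 0.58 0.4 0.34 0 0 1;0 0.58 0.4 0.34 0 0 1"}}

```text
clock: 0.98
eef_pos: [0.5001, -0.2524, 0.4028]
tool_rot: [0.821, 0.571, 0.001, 0.001]
ft_force: [0.5, 0.2, 0.2]
grip_width: 0.0427
grasp_force: 0.0
```

```bash
python3 - <<'E'
from m import *
print(bot.get_obs()['eef_pos'])
snap('wrist','w1.png')
im,i=load('w1.png')
hsv=cv2.cvtColor(im,cv2.COLOR_BGR2HSV)
m=cv2.inRange(hsv,(105,150,50),(125,255,255))
cs,_=cv2.findContours(m,cv2.RETR_EXTERNAL,cv2.CHAIN_APPROX_NONE)
for c in cs:
    if cv2.contourArea(c)>1500:
        w=np.array([onz(i,*p,.018,True)[:2] for p in c[:,0]],np.float32)
        r=cv2.minAreaRect(w*1000);print(cv2.contourArea(c),r, cv2.boundingRect(c))
E
```

```text
[ 0.5001 -0.2524  0.4028]
2525.5 ((1087.7506103515625, -1309.58740234375), (195.54092407226562, 814.3739013671875), 13.442294120788574) (515, 320, 45, 100)
3028.0 ((341.1230773925781, -352.05291748046875), (94.1561279296875, 165.0218505859375), 1.7765443325042725) (173, 191, 85, 85)
3417.5 ((566.6995849609375, -291.410888671875), (98.27938842773438, 138.21881103515625), 1.1077781915664673) (295, 120, 71, 90)
```

>>> {"fn": "step_arm", "kwargs": {"targets": "0 0.14 0.5 -0.03 0 0 0.15;0 0.14 0.5 -0.03 0 0 0.15;0 0.14 0.5 -0.03 0 0 0.15;0 0.14 0.5 -0.03 0 0 0.15;0 0.14 0.5 -0.03 0 0 0.15;0 0.14 0.5 -0.03 0 0 0.15;0 0.14 0.5 -0.03 0 0 0.15;0 0.14 0.5 -0.03 0 0 0.15;0 0.14 0.5 -0.03 0 0 0.15"}}

```text
clock: 1.78
eef_pos: [0.5663, -0.0052, 0.3856]
tool_rot: [0.787, 0.617, -0.001, -0.0]
ft_force: [-0.7, 0.5, 1.2]
grip_width: 0.0425
grasp_force: 0.0
```

```bash
python3 - <<'E'
from m import *
o=bot.get_obs();print(o['eef_pos'],o['tool_rot'])
im,i=snap('wrist','w2.png')
cv2.imwrite('pics/c2.png',cv2.resize(im[:,:,::-1][0:400,30:560],None,fx=1.5,fy=1.5,interpolation=cv2.INTER_CUBIC))
E
```

```text
[ 0.5663 -0.0052  0.3856] [ 0.7868  0.6172 -0.0009 -0.0002]
```

View pics/c2.png

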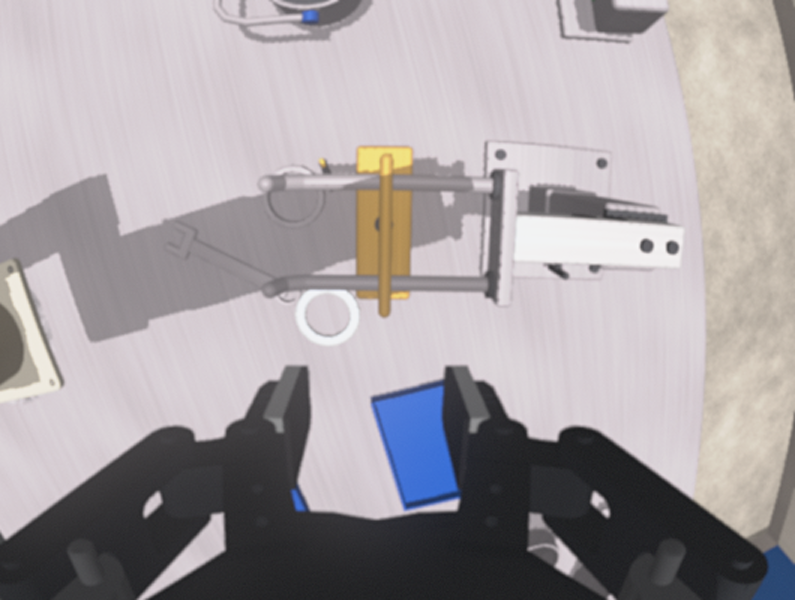

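The wrist view shows the handle bar from crop (387,158) to (385,312) across the prongs. The prongs run from tips (266,184) and (272,288) to the plate at (503,170)–(503,303).

```bash
cat >> m.py <<'E'
def C2(i,x,y,z): return onz(i,(x+.5)/1.5-.5+30,(y+.5)/1.5-.5,z,True)[:2]
E
python3 - <<'E'
from m import *
im,i=load('w2.png')
P=lambda n,x,y,z:print(n,C2(i,x,y,z))
P('h1',387,156,.234);P('h2',385,315,.234)
P('pU far',330,183,.225);P('pU near',470,184,.225)
P('pL far',330,283,.225);P('pL near',470,284,.225)
P('plateU',505,171,.24);P('plateL',504,303,.24)
P('tipU',264,184,.251);P('tipL',268,289,.251)
P('pail cap',311,15,.08)
E
```

```text
h1 [0.5913 0.0691]
h2 [ 0.5669 -0.0263]
pU far [0.5535 0.0616]
pU near [0.6378 0.041 ]
pL far [0.5373 0.0001]
pL near [ 0.6247 -0.0219]
plateU [0.6579 0.0454]
plateL [ 0.6417 -0.0348]
tipU [0.5192 0.0712]
tipL [0.5041 0.011 ]
pail cap [0.5603 0.2208]
```

>>> {"fn": "step_arm", "kwargs": {"targets": "0 0.025 0.053 -0.06 0 0 0;0 0.025 0.053 -0.12 0 0 0;0 0.025 0.053 -0.18 0 0 0;0 0.025 0.053 -0.24 0 0 0;0 0.025 0.053 -0.29 0 0 0;0 0.025 0.053 -0.32 0 0 0;0 0.025 0.053 -0.34 0 0 0;0 0.025 0.053 -0.34 0 0 0"}}

```text
clock: 2.5
eef_pos: [0.5775, 0.0192, 0.2141]
tool_rot: [0.788, 0.616, -0.002, -0.001]
ft_force: [-0.3, 0.1, 0.2]
grip_width: 0.0427
grasp_force: 0.0
```

```bash
python3 - <<'E'
from m import *
o=bot.get_obs();print(o['eef_pos'],o['tool_rot'],o['ft_force'])
im,i=snap('wrist','w3.png')
E
```

```text
[0.5775 0.0192 0.2141] [ 0.7881  0.6156 -0.0019 -0.0012] [-0.2525  0.116   0.235 ]
```

View pics/w3.png

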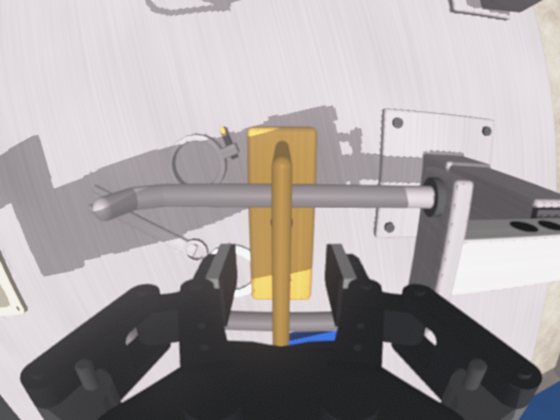

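The handle bar, at about column 282, is centred between the pads, and the fingers stand between the prongs. I'll close and lift slightly.

>>> {"fn": "step_arm", "kwargs": {"targets": "-0.5 0 0 0 0 0 0;-0.7 0 0 0 0 0 0;-0.8 0 0 0 0 0 0;-0.9 0 0 0 0 0 0;-1 0 0 0 0 0 0;-1 0 0 0 0 0 0;-1 0 0 0 0 0 0;-1 0 0 0 0 0 0"}}

```text
clock: 3.22
eef_pos: [0.5803, 0.0209, 0.2178]
tool_rot: [0.787, 0.617, 0.001, 0.001]
ft_force: [1.3, -1.6, 5.8]
grip_width: 0.0054
grasp_force: 58.8
```

>>> {"fn": "step_arm", "kwargs": {"targets": "-1 0 0 0.006 0 0 0;-1 0 0 0.014 0 0 0;-1 0 0 0.024 0 0 0;-1 0 0 0.036 0 0 0;-1 0 0 0.048 0 0 0;-1 0 0 0.06 0 0 0;-1 0 0 0.07 0 0 0;-1 0 0 0.074 0 0 0;-1 0 0 0.074 0 0 0"}}

```text
clock: 3.97
eef_pos: [0.5794, 0.0212, 0.2543]
tool_rot: [0.787, 0.617, 0.001, 0.0]
ft_force: [-0.3, -0.1, -5.6]
grip_width: 0.005
grasp_force: 58.4
```

```bash
python3 - <<'E'
from m import *
o=bot.get_obs();print(o['eef_pos'],o['tool_rot'],o['ft_force'],o['ft_torque'])
im,i=snap('wrist','w4.png')
E
```

```text
[0.5794 0.0212 0.2543] [0.7872 0.6167 0.0007 0.0005] [-0.2911 -0.0746 -5.6434] [ 0.0164 -0.0339 -0.0264]
```

View pics/w4.png

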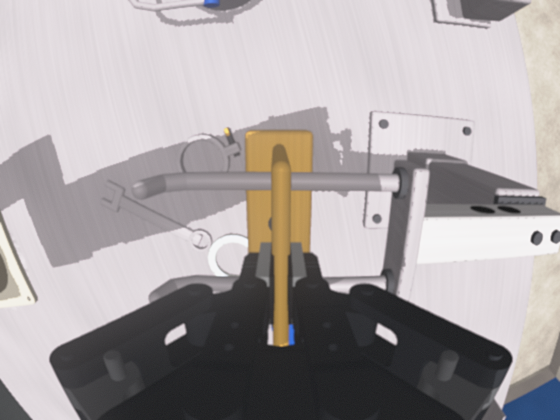

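The weight is held level, reading 5.6 N, with the bar clear above the prongs. Next I'll move it out past the tips.

>>> {"fn": "step_arm", "kwargs": {"targets": "-1 -0.012 0.003 0 0 0 0;-1 -0.036 0.009 0 0 0 0;-1 -0.07 0.017 0 0 0 0;-1 -0.11 0.027 0 0 0 0;-1 -0.15 0.037 0 0 0 0;-1 -0.19 0.047 0 0 0 0;-1 -0.225 0.056 0 0 0 0;-1 -0.25 0.062 0 0 0 0;-1 -0.26 0.065 0 0 0 0;-1 -0.26 0.065 0 0 0 0"}}

```text
clock: 4.85
eef_pos: [0.4476, 0.0539, 0.2534]
tool_rot: [0.787, 0.617, -0.0, -0.0]
ft_force: [0.4, -0.2, -5.1]
grip_width: 0.0055
grasp_force: 58.5
```

>>> {"fn": "step_arm", "kwargs": {"targets": "-1 0 -0.03 0 0 0 0;-1 0 -0.09 0 0 0 0;-1 0 -0.16 0 0 0 0;-1 0.01 -0.23 0 0 0 0.04;-1 0.03 -0.3 0 0 0 0.09;-1 0.06 -0.37 0 0 0 0.15;-1 0.09 -0.44 0 0 0 0.21;-1 0.13 -0.5 0 0 0 0.27;-1 0.17 -0.56 0 0 0 0.33;-1 0.2 -0.61 0 0 0 0.33"}}

```text
clock: 5.68
eef_pos: [0.5508, -0.2548, 0.2524]
tool_rot: [0.701, 0.713, -0.0, 0.001]
ft_force: [1.6, 0.6, -5.0]
grip_width: 0.0056
grasp_force: 58.6
```

>>> {"fn": "step_arm", "kwargs": {"targets": "-1 0.023 -0.031 0 0 0 0;-1 0.034 -0.047 -0.02 0 0 0;-1 0.034 -0.05 -0.06 0 0 0;-1 0.034 -0.05 -0.1 0 0 0;-1 0.034 -0.05 -0.12 0 0 0;-1 0.034 -0.05 -0.12 0 0 0;-1 0.034 -0.05 -0.12 0 0 0"}}

```text
clock: 6.27
eef_pos: [0.5656, -0.2757, 0.1924]
tool_rot: [0.701, 0.713, -0.0, -0.001]
ft_force: [-0.3, 0.6, -5.9]
grip_width: 0.0053
grasp_force: 58.6
```

```bash
python3 - <<'E'
from m import *
o=bot.get_obs();print(o['eef_pos'],o['tool_rot'],o['ft_force'])
im,i=snap('wrist','w5.png')
E
```

```text
[ 0.5656 -0.2757  0.1924] [ 0.7008  0.7134 -0.0003 -0.0011] [-0.3032  0.6008 -5.9046]
```

View pics/w5.png

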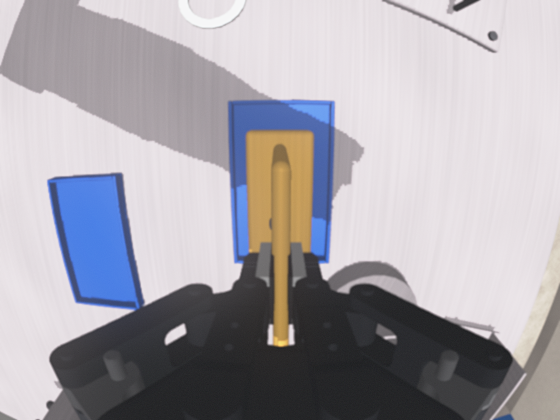

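The weight sits over the intended tray: rim corners are at (229,102), (334,101), (235,262) and (328,262), and the block's far edge is at (247,131)–(313,131). I'll check the centring.

```bash
python3 - <<'E'
from m import *
im,i=load('w5.png')
for p in ((229,101),(334,100),(235,262),(328.5,262)): print('tray',onz(i,*p,.018,True))
for p in ((247,131),(313,131),(250,250),(310.5,250)): print('blk',onz(i,*p,.1924+.0175-.070,True))
E
```

```text
tray [ 0.5145 -0.194   0.018 ]
tray [ 0.6159 -0.1912  0.018 ]
tray [ 0.5177 -0.3632  0.018 ]
tray [ 0.6194 -0.3614  0.018 ]
blk [ 0.5449 -0.2166  0.1399]
blk [ 0.5843 -0.216   0.1399]
blk [ 0.5463 -0.2934  0.1399]
blk [ 0.5859 -0.2927  0.1399]
```

>>> {"fn": "step_arm", "kwargs": {"targets": "-1 0.003 -0.005 -0.03 0 0 0;-1 0.003 -0.005 -0.07 0 0 0;-1 0.003 -0.005 -0.11 0 0 0;-1 0.003 -0.005 -0.15 0 0 0;-1 0.003 -0.005 -0.185 0 0 0;-1 0.003 -0.005 -0.21 0 0 0;-1 0.003 -0.005 -0.225 0 0 0;-1 0.003 -0.005 -0.23 0 0 0;-1 0.003 -0.005 -0.232 0 0 0;-1 0.003 -0.005 -0.234 0 0 0"}}

```text
clock: 7.15
eef_pos: [0.5687, -0.2793, 0.0779]
tool_rot: [0.701, 0.713, 0.0, 0.001]
ft_force: [-0.4, 0.6, -4.5]
grip_width: 0.0056
grasp_force: 58.5
```

>>> {"fn": "step_arm", "kwargs": {"targets": "-1 0 0 -0.001 0 0 0;-1 0 0 -0.002 0 0 0;-1 0 0 -0.003 0 0 0;-1 0 0 -0.004 0 0 0"}}

```text
clock: 7.48
eef_pos: [0.5678, -0.279, 0.0748]
tool_rot: [0.701, 0.713, 0.0, 0.0]
ft_force: [0.6, 0.3, -5.7]
grip_width: 0.0056
grasp_force: 58.5
```

>>> {"fn": "step_arm", "kwargs": {"targets": "-1 0 0 -0.001 0 0 0;-1 0 0 -0.002 0 0 0;-1 0 0 -0.003 0 0 0;-1 0 0 -0.003 0 0 0"}}

```text
clock: 7.82
eef_pos: [0.5675, -0.2789, 0.0728]
tool_rot: [0.701, 0.713, -0.0, -0.0]
ft_force: [0.5, -0.4, -4.5]
grip_width: 0.0057
grasp_force: 58.8
```

>>> {"fn": "step_arm", "kwargs": {"targets": "-1 0 0 -0.001 0 0 0;-1 0 0 -0.002 0 0 0;-1 0 0 -0.003 0 0 0;-1 0 0 -0.003 0 0 0"}}

```text
clock: 8.15
eef_pos: [0.5679, -0.2789, 0.0727]
tool_rot: [0.701, 0.713, 0.0, 0.001]
ft_force: [-2.5, 1.5, 4.8]
grip_width: 0.0051
grasp_force: 59.7
```

>>> {"fn": "step_arm", "kwargs": {"targets": "-1 0 0 0.001 0 0 0;-1 0 0 0.002 0 0 0;-0.8 0 0 0.002 0 0 0;-0.6 0 0 0.002 0 0 0;-0.4 0 0 0.002 0 0 0;-0.2 0 0 0.002 0 0 0;0 0 0 0.002 0 0 0;0 0 0 0.002 0 0 0"}}

```text
clock: 8.82
eef_pos: [0.5677, -0.279, 0.0723]
tool_rot: [0.701, 0.713, 0.0, 0.0]
ft_force: [-0.5, -0.3, -1.5]
grip_width: 0.0428
grasp_force: 0.0
```

>>> {"fn": "step_arm", "kwargs": {"targets": "0 0 0 0.02 0 0 0;0 0 0 0.07 0 0 0;0 0 0 0.14 0 0 0;0 0 0 0.21 0 0 0;0 0 0 0.28 0 0 0;0 0 0 0.35 0 0 0;0 0 0 0.42 0 0 0;0 0 0 0.49 0 0 0;0 0 0 0.5 0 0 0"}}

```text
clock: 9.57
eef_pos: [0.5691, -0.2797, 0.3313]
tool_rot: [0.701, 0.713, 0.002, 0.006]
ft_force: [0.4, 0.2, 0.6]
grip_width: 0.0428
grasp_force: 0.0
```

```bash
python3 - <<'E'
from m import *
o=bot.get_obs();print(o['eef_pos'],o['tool_rot'],o['ft_force'])
im,i=snap('wrist','w6.png')
hsv=cv2.cvtColor(im,cv2.COLOR_RGB2HSV)
for nm,lo,hi,z in (('blue',(105,150,50),(125,255,255),.018),('brass',(10,120,70),(30,255,255),.018)):
    m=cv2.inRange(hsv,lo,hi);cs,_=cv2.findContours(m,cv2.RETR_EXTERNAL,cv2.CHAIN_APPROX_NONE)
    for c in cs:
        if cv2.contourArea(c)>800:
            w=np.array([onz(i,*p,z,True)[:2] for p in c[:,0]],np.float32);print(nm,cv2.boundingRect(c),cv2.minAreaRect(w*1000))
E
```

```text
[ 0.5691 -0.2797  0.3313] [0.7009 0.7132 0.0021 0.0064] [0.409  0.2251 0.6023]
blue (98, 155, 68, 103) ((339.2237548828125, -353.2747802734375), (96.2138900756836, 166.6759033203125), 2.3696067333221436)
brass (263, 120, 27, 89) ((566.9560546875, -285.3297119140625), (37.70706558227539, 127.4261474609375), 0.811970055103302)
```

View pics/w6.png

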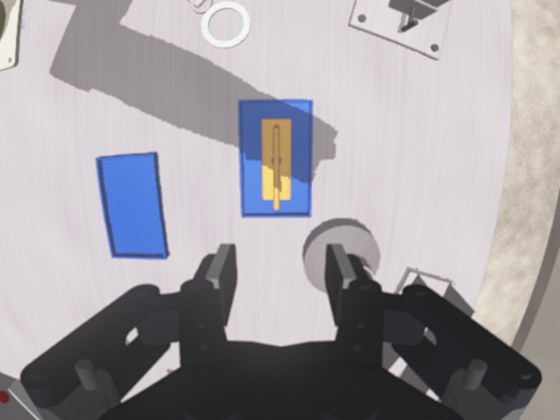

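The weight sits flat and centred in its tray (block (263–290,120–200) inside rim (239–312,100–217)). Next is the pail.

>>> {"fn": "step_arm", "kwargs": {"targets": "0 -0.06 0.08 0.06 0 0 0;0 -0.06 0.16 0.08 0 0 -0.05;0 -0.06 0.24 0.08 0 0 -0.1;0 -0.06 0.32 0.08 0 0 -0.15;0 -0.06 0.4 0.08 0 0 -0.2;0 -0.06 0.48 0.08 0 0 -0.25;0 -0.06 0.56 0.08 0 0 -0.3;0 -0.06 0.64 0.08 0 0 -0.3;0 -0.06 0.72 0.08 0 0 -0.3;0 -0.06 0.8 0.08 0 0 -0.3"}}

```text
clock: 10.45
eef_pos: [0.5366, 0.123, 0.3617]
tool_rot: [0.78, 0.626, -0.001, -0.0]
ft_force: [0.7, 0.4, 0.6]
grip_width: 0.0428
grasp_force: 0.0
```

>>> {"fn": "step_arm", "kwargs": {"targets": "0 -0.02 0.08 0 0 0 0;0 -0.04 0.16 0 0 0 0;0 -0.06 0.22 0 0 0 0;0 -0.06 0.22 0 0 0 0;0 -0.06 0.22 0 0 0 0"}}

```text
clock: 10.87
eef_pos: [0.5064, 0.2328, 0.3613]
tool_rot: [0.779, 0.627, -0.001, -0.0]
ft_force: [0.3, -1.4, -0.4]
grip_width: 0.0429
grasp_force: 0.0
```

```bash
python3 - <<'E'
from m import *
o=bot.get_obs();print(o['eef_pos'],o['tool_rot'],o['ft_force'])
im,i=snap('wrist','w7.png')
cv2.imwrite('pics/c7.png',cv2.resize(im[:,:,::-1][0:400,30:560],None,fx=1.5,fy=1.5,interpolation=cv2.INTER_CUBIC))
E
```

```text
[0.5064 0.2328 0.3613] [ 0.7786  0.6275 -0.0009 -0.0001] [ 0.294  -1.3996 -0.3823]
```

View pics/c7.png

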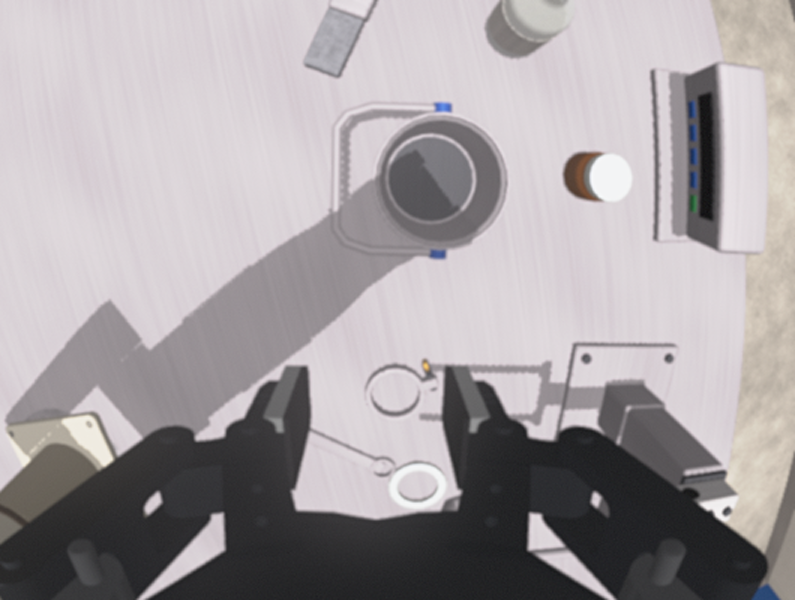

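The pail's ear caps are at crop (443,107) and (438,254), its bail bar runs down x≈338 from y 128 to 236, and the rim is centred at (442,181).

```bash
python3 - <<'E'
from m import *
im,i=load('w7.png')
P=lambda n,x,y,z:print(n,C2(i,x,y,z))
P('cap+',443,107,.08);P('cap-',438,254,.08);P('rim',442,181,.095);P('bar1',338.5,133,.08);P('bar2',337,233,.08)
a=C2(i,443,107,.08);b=C2(i,438,254,.08);d=a-b;psi=np.arctan2(-d[0],d[1]);h=(a+b)/2
print('hinge',h,psi,np.linalg.norm(d),'bar',h-.09*np.array([np.cos(psi),np.sin(psi)]))
E
```

```text
cap+ [0.589 0.343]
cap- [0.559 0.217]
rim [0.573  0.2804]
bar1 [0.4967 0.339 ]
bar2 [0.476  0.2541]
hinge [0.574 0.28 ] -0.23435355311273232 0.1294928131059267 bar [0.4865 0.3009]
```

>>> {"fn": "step_arm", "kwargs": {"targets": "-0.53 -0.02 0.03 -0.03 -0.03 -0.14 -0.003;-0.53 -0.04 0.06 -0.06 -0.06 -0.28 -0.005;-0.53 -0.06 0.09 -0.09 -0.1 -0.42 -0.01;-0.53 -0.08 0.12 -0.12 -0.13 -0.56 -0.01;-0.53 -0.1 0.14 -0.15 -0.16 -0.7 -0.02;-0.53 -0.12 0.15 -0.18 -0.2 -0.84 -0.02;-0.53 -0.12 0.15 -0.2 -0.23 -0.97 -0.02;-0.53 -0.12 0.15 -0.2 -0.23 -0.97 -0.02;-0.53 -0.12 0.15 -0.2 -0.23 -0.97 -0.02"}}

```text
clock: 11.67
eef_pos: [0.4465, 0.3044, 0.2605]
tool_rot: [0.726, 0.574, 0.232, 0.301]
ft_force: [-0.4, -0.6, 0.8]
grip_width: 0.0196
grasp_force: 0.0
```

```bash
python3 - <<'E'
from m import *
from scipy.spatial.transform import Rotation as R
o=bot.get_obs();print(o['eef_pos'],o['joint_pos'],o['ft_force'],o['grip_width']);print(R.from_quat(o['tool_rot']).as_matrix())
E
```

```text
[0.4465 0.3044 0.2605] [ 0.979   0.0806 -0.3609  0.8056 -0.7229  2.6592] [-0.3992 -0.5985  0.8131] 0.01956989199119229
[[ 0.2343  0.6927  0.6821]
 [ 0.9721 -0.1603 -0.1711]
 [-0.0092  0.7031 -0.711 ]]
```

>>> {"fn": "step_arm", "kwargs": {"targets": "-0.53 0 0 -0.06 0 0 0;-0.53 0 0 -0.13 0 0 0;-0.53 0 0 -0.2 0 0 0;-0.53 0 0 -0.26 0 0 0;-0.53 0 0 -0.28 0 0 0;-0.53 0 0 -0.28 0 0 0;-0.53 0 0 -0.28 0 0 0"}}

```text
clock: 12.25
eef_pos: [0.4503, 0.3068, 0.1241]
tool_rot: [0.727, 0.571, 0.235, 0.301]
ft_force: [0.4, 0.4, -0.1]
grip_width: 0.0196
grasp_force: 0.0
```

```bash
python3 - <<'E'
from m import *
o=bot.get_obs();print(o['eef_pos'],o['joint_pos'],o['ft_force'])
im,i=snap('wrist','w8.png')
B=np.array([.4865,.299,.08]);ey=np.array([.232,.973,0])
for s in (-.04,0,.04): print(proj(i,B+s*ey,True))
E
```

```text
[0.4503 0.3068 0.1241] [ 0.9758  0.2622 -0.5631  0.4133 -0.7238  2.6596] [ 0.4244  0.4465 -0.0833]
[273.8061 275.3232]
[273.1098 221.1925]
[272.4923 159.9298]
```

View pics/w8.png

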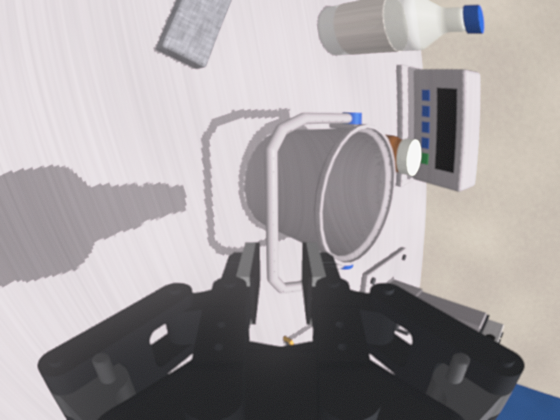

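The bar is at column 272, rows 155–275, where the projection predicted it, and the fingers are aligned. I'll advance along the tool axis.

>>> {"fn": "step_arm", "kwargs": {"targets": "-0.53 -0.01 0.002 -0.01 0 0 0;-0.53 0.01 -0.002 -0.03 0 0 0;-0.53 0.035 -0.008 -0.055 0 0 0;-0.53 0.06 -0.014 -0.08 0 0 0;-0.53 0.075 -0.017 -0.097 0 0 0;-0.53 0.085 -0.019 -0.107 0 0 0;-0.53 0.085 -0.019 -0.107 0 0 0;-0.53 0.085 -0.019 -0.107 0 0 0"}}

```text
clock: 12.97
eef_pos: [0.4904, 0.297, 0.0696]
tool_rot: [0.726, 0.572, 0.235, 0.301]
ft_force: [0.6, -0.5, 0.2]
grip_width: 0.02
grasp_force: 0.0
```

```bash
python3 - <<'E'
from m import *
o=bot.get_obs();print(o['eef_pos'],o['joint_pos'],o['ft_force'])
im,i=snap('wrist','w9.png')
B=np.array([.4865,.299,.08]);ey=np.array([.232,.973,0])
for s in (-.04,0,.04): print(proj(i,B+s*ey,True))
E
```

```text
[0.4904 0.297  0.0696] [ 0.8891  0.3817 -0.5981  0.1888 -0.692   2.549 ] [ 0.5899 -0.5099  0.1999]
[289.2154 337.7121]
[290.3067 270.2478]
[291.2518 184.0709]
```

View pics/w9.png

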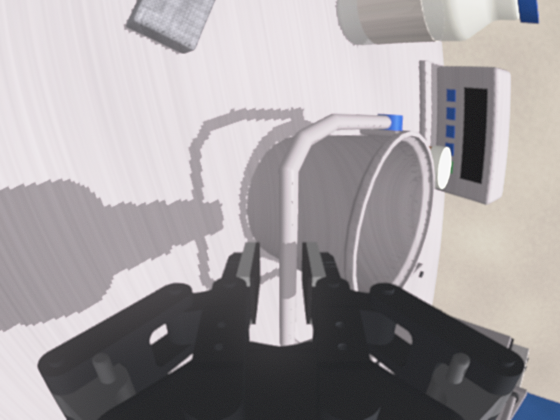

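The bar (column 290) lies between the pads (258–303). I've now used up the picture-view allowance (one over), so I'll continue on numbers alone. Next I'll work out the arc.

```bash
python3 - <<'E'
from m import *
h=np.array([.574,.2802,.08]);psi=-.234;ex=np.array([np.cos(psi),np.sin(psi),0]);ey=np.array([-ex[1],ex[0],0]);z=np.array([0,0,1])
def T(s):
    th=s*np.pi/2;ph=(1-s)*np.pi/4;d=.009+.008*s
    return h+.09*(-np.cos(th)*ex+np.sin(th)*z)+d*(np.sin(ph)*ex-np.cos(ph)*z)
n=18;P=[np.array([.4904,.297,.0696])]+[T(k/n) for k in range(1,n+1)]
for a in (0,9):
    print(';'.join('-0.53 '+' '.join('%.3g'%round(v,3) for v in list((P[a+k]-P[a])/.5)+list(ey*k/n)) for k in range(1,10)))
E
```

```text
-0.53 0.005 0.005 0.023 0.013 0.054 0;-0.53 0.007 0.005 0.037 0.026 0.108 0;-0.53 0.01 0.004 0.051 0.039 0.162 0;-0.53 0.015 0.003 0.065 0.052 0.216 0;-0.53 0.02 0.001 0.078 0.064 0.27 0;-0.53 0.027 -0 0.091 0.077 0.324 0;-0.53 0.035 -0.002 0.103 0.09 0.378 0;-0.53 0.043 -0.004 0.114 0.103 0.432 0;-0.53 0.053 -0.006 0.124 0.116 0.486 0
-0.53 0.011 -0.003 0.009 0.013 0.054 0;-0.53 0.022 -0.005 0.018 0.026 0.108 0;-0.53 0.034 -0.008 0.025 0.039 0.162 0;-0.53 0.046 -0.011 0.031 0.052 0.216 0;-0.53 0.059 -0.014 0.036 0.064 0.27 0;-0.53 0.073 -0.017 0.04 0.077 0.324 0;-0.53 0.086 -0.021 0.042 0.09 0.378 0;-0.53 0.1 -0.024 0.043 0.103 0.432 0;-0.53 0.114 -0.027 0.043 0.116 0.486 0
```

>>> {"fn": "step_arm", "kwargs": {"targets": "-0.53 0.005 0.004 0.02 0.013 0.054 0;-0.53 0.007 0.004 0.037 0.026 0.108 0;-0.53 0.01 0.004 0.051 0.039 0.162 0;-0.53 0.015 0.003 0.065 0.052 0.216 0;-0.53 0.02 0.001 0.078 0.064 0.27 0;-0.53 0.027 0 0.091 0.077 0.324 0;-0.53 0.035 -0.002 0.103 0.09 0.378 0;-0.53 0.043 -0.004 0.114 0.103 0.432 0;-0.53 0.053 -0.006 0.124 0.116 0.486 0"}}

```text
clock: 13.77
eef_pos: [0.5157, 0.2944, 0.1324]
tool_rot: [0.77, 0.609, 0.118, 0.152]
ft_force: [-1.0, 0.4, 0.4]
grip_width: 0.0199
grasp_force: 0.7
```

>>> {"fn": "step_arm", "kwargs": {"targets": "-0.53 0.011 -0.003 0.009 0.013 0.054 0;-0.53 0.022 -0.005 0.018 0.026 0.108 0;-0.53 0.034 -0.008 0.025 0.039 0.162 0;-0.53 0.046 -0.011 0.031 0.052 0.216 0;-0.53 0.059 -0.014 0.036 0.064 0.27 0;-0.53 0.073 -0.017 0.04 0.077 0.324 0;-0.53 0.086 -0.021 0.042 0.09 0.378 0;-0.53 0.1 -0.024 0.043 0.103 0.432 0;-0.53 0.114 -0.027 0.043 0.116 0.486 0;-0.53 0.114 -0.027 0.043 0.116 0.486 0"}}

```text
clock: 14.6
eef_pos: [0.5757, 0.2797, 0.1529]
tool_rot: [0.785, 0.619, -0.002, 0.001]
ft_force: [0.2, 0.0, 0.5]
grip_width: 0.02
grasp_force: 0.0
```

```bash
python3 - <<'E'
from m import *
from scipy.spatial.transform import Rotation as R
o=bot.get_obs();print(o['eef_pos'],o['ft_force'],o['joint_pos'],o['grip_width']);print(R.from_quat(o['tool_rot']).as_matrix())
im,i=snap('wrist','w10.png')
# bright bar profile across rows above the pads, plus caps
for r in (170,190,210,230,250):
    g=im[r,200:370].astype(int).mean(1);d=np.diff(g)
    k=np.argsort(-abs(d))[:6];print(r,sorted((int(q)+200,int(d[q])) for q in k))
hsv=cv2.cvtColor(im,cv2.COLOR_RGB2HSV);m=cv2.inRange(hsv,(105,150,50),(125,255,255))
k,l,s,c=cv2.connectedComponentsWithStats(m);print([(s[q,4],c[q]) for q in range(1,k) if s[q,4]>8])
ey=np.array([.232,.973,0]);h=np.array([.574,.2802,.08])
print('pred caps',proj(i,h+.065*ey,True),proj(i,h-.065*ey,True),'bar',[proj(i,h+[0,0,.09]+q*ey,True) for q in (-.04,0,.04)])
E
```

```text
[0.5757 0.2797 0.1529] [0.2061 0.0051 0.5144] [ 0.4536  0.5624  0.2829  1.2949 -0.0028  2.2591] 0.019963740640897128
[[ 0.2325  0.9726 -0.0019]
 [ 0.9726 -0.2325 -0.0041]
 [-0.0044 -0.0009 -1.    ]]
170 [(205, -39), (233, -25), (320, 23), (321, 26), (324, -22), (368, 25)]
190 [(230, -29), (323, 22), (324, 27), (327, -22), (359, 25), (360, 28)]
210 [(236, -24), (237, -26), (317, 26), (318, 24), (362, 21), (363, 34)]
230 [(292, 34), (293, 39), (299, -32), (300, -27), (358, 19), (361, 35)]
250 [(258, 31), (301, -31), (341, 24), (348, -28), (350, 39), (351, 39)]
[(np.int32(109), array([556.055 , 102.2936])), (np.int32(107), array([556.0187, 127.7196])), (np.int32(111), array([555.1622, 152.1171])), (np.int32(100), array([553.02, 176.82])), (np.int32(116), array([548.1897, 416.2672]))]
pred caps [277.4074 120.0726] [278.0921 294.6272] bar [array([276.4815, 347.4575]), array([275.8192, 279.2168]), array([275.1925, 190.1236])]
```

>>> {"fn": "step_arm", "kwargs": {"targets": "-0.6 0 0 0 0 0 0;-0.7 0 0 0 0 0 0;-0.8 0 0 0 0 0 0;-0.9 0 0 0 0 0 0;-1 0 0 0 0 0 0;-1 0 0 0 0 0 0;-1 0 0 0 0 0 0"}}

```text
clock: 15.23
eef_pos: [0.5733, 0.2804, 0.1528]
tool_rot: [0.784, 0.62, -0.002, 0.001]
ft_force: [-0.8, -0.2, 2.8]
grip_width: 0.0054
grasp_force: 58.6
```

```bash
python3 - <<'E'
from m import *
o=bot.get_obs();print(o['eef_pos'],o['ft_force'],o['ft_torque'],o['grip_width'],o['grasp_force'])
a,i=snap('scene','s2.png');b,j=snap('top','t2.png')
# pail caps in both views
for im,ii in((a,i),(b,j)):
    hsv=cv2.cvtColor(im,cv2.COLOR_RGB2HSV);m=cv2.inRange(hsv,(100,120,50),(128,255,255))
    k,l,s,c=cv2.connectedComponentsWithStats(m);print([(int(s[q,4]),c[q].round(1).tolist()) for q in range(1,k) if s[q,4]>4])
    h=np.array([.574,.2802,.08]);ey=np.array([.232,.973,0])
    print('pred',proj(ii,h+.065*ey),proj(ii,h-.065*ey))
E
```

```text
[0.5733 0.2804 0.1528] [-0.8488 -0.2278  2.7519] [ 0.0944  0.2262 -0.0779] 0.005383721402859643 58.62287700176239
[(34167, [89.2, 88.0]), (44, [308.2, 1.0]), (372, [263.2, 182.7]), (110, [275.4, 192.8]), (16, [228.2, 197.6]), (8, [218.6, 200.1]), (226, [237.1, 217.5]), (23, [331.4, 288.0]), (113, [323.5, 298.3]), (221, [382.9, 347.6])]
pred [331.3329 288.1281] [311.0593 260.7835]
[(6, [195.5, 117.0]), (6, [204.0, 117.2]), (1371, [391.0, 197.7]), (168, [109.7, 225.2]), (2235, [431.4, 273.0])]
pred [172.1242 208.325 ] [218.8266 213.7657]
```

The gripper closed on the bar (5.4 mm, the same reading as on the weight's 8 mm handle), and the pail has not moved. I'll lift it straight up.

>>> {"fn": "step_arm", "kwargs": {"targets": "-1 0 0 0.004 0 0 0;-1 0 0 0.012 0 0 0;-1 0 0 0.025 0 0 0;-1 0 0 0.05 0 0 0;-1 0 0 0.08 0 0 0;-1 0 0 0.115 0 0 0;-1 0 0 0.15 0 0 0;-1 0 0 0.18 0 0 0;-1 0 0 0.2 0 0 0;-1 0 0 0.21 0 0 0"}}

```text
clock: 16.17
eef_pos: [0.5742, 0.2803, 0.2592]
tool_rot: [0.784, 0.62, -0.001, 0.001]
ft_force: [0.2, -0.3, -4.0]
grip_width: 0.0056
grasp_force: 58.5
```

>>> {"fn": "step_arm", "kwargs": {"targets": "-1 -0.02 -0.01 0 0 0 0;-1 -0.06 -0.03 0 0 0 0;-1 -0.12 -0.07 0 0 0 0;-1 -0.18 -0.12 0 0 0 0;-1 -0.23 -0.18 0 0 0 0;-1 -0.27 -0.24 0 0 0 0;-1 -0.29 -0.3 0 0 0 0;-1 -0.3 -0.36 0 0 0 0;-1 -0.3 -0.41 0 0 0 0;-1 -0.3 -0.43 0 0 0 0"}}

```text
clock: 17.0
eef_pos: [0.4223, 0.0622, 0.2574]
tool_rot: [0.785, 0.619, -0.003, 0.001]
ft_force: [-0.5, -0.8, -2.9]
grip_width: 0.0057
grasp_force: 58.6
```

>>> {"fn": "step_arm", "kwargs": {"targets": "-1 0 -0.005 0 0 0 0;-1 0 -0.005 0 0 0 0;-1 0 -0.005 0 0 0 0;-1 0 -0.005 0 0 0 0"}}

```text
clock: 17.33
eef_pos: [0.4237, 0.0637, 0.2571]
tool_rot: [0.784, 0.621, -0.003, 0.0]
ft_force: [0.4, 0.8, -4.3]
grip_width: 0.0056
grasp_force: 58.6
```

```bash
python3 - <<'E'
from m import *
from scipy.spatial.transform import Rotation as R
o=bot.get_obs();print(o['clock'],o['eef_pos'],o['ft_force'],o['ft_torque'],o['grip_width']);print(R.from_quat(o['tool_rot']).as_matrix()[:,1])
im,i=snap('wrist','w11.png');a,j=snap('scene','s3.png')
hsv=cv2.cvtColor(im,cv2.COLOR_RGB2HSV);m=cv2.inRange(hsv,(105,120,50),(125,255,255))
k,l,s,c=cv2.connectedComponentsWithStats(m);print([(int(s[q,4]),c[q].round(1).tolist()) for q in range(1,k) if s[q,4]>8])
hsv=cv2.cvtColor(a,cv2.COLOR_RGB2HSV);m=cv2.inRange(hsv,(105,120,50),(125,255,255))
k,l,s,c=cv2.connectedComponentsWithStats(m);print([(int(s[q,4]),c[q].round(1).tolist()) for q in range(1,k) if 200>s[q,4]>4])
e=o['eef_pos'];ey=np.array([.232,.973,0]);H=np.array([e[0],e[1],e[2]+.017-.09])
print(proj(j,H+.065*ey),proj(j,H-.065*ey))
S=np.array([.563,.0273]);psi=-.243;d=e[:2]-S;print('scale xy',d@[np.cos(psi),np.sin(psi)],d@[-np.sin(psi),np.cos(psi)])
E
```

```text
17.3333 [0.4237 0.0637 0.2571] [ 0.4392  0.7841 -4.327 ] [0.0633 0.0709 0.0226] 0.005635413442652401
[ 0.9733 -0.2293 -0.0026]
[(37, [549.1, 3.2]), (39, [274.4, 118.8]), (33, [290.8, 119.3]), (95, [433.4, 310.3]), (269, [386.9, 334.2]), (301, [554.8, 402.3])]
[(44, [308.2, 1.0]), (110, [275.4, 192.8]), (16, [228.2, 197.6]), (8, [218.6, 200.1]), (18, [322.8, 207.1]), (101, [323.5, 298.6])]
[323.0527 207.1449] [305.6671 188.5786]
scale xy -0.1440008362109311 0.0017762463943539583
```

The pail hangs upright and its cap shows where predicted (323,207). It is lined up in front of the fork. I'll advance over the prongs.

>>> {"fn": "step_arm", "kwargs": {"targets": "-1 0.008 -0.002 0 0 0 0;-1 0.026 -0.007 0 0 0 -0.005;-1 0.054 -0.015 0 0 0 -0.01;-1 0.09 -0.024 0 0 0 -0.015;-1 0.13 -0.034 0 0 0 -0.015;-1 0.17 -0.044 0 0 0 -0.015;-1 0.21 -0.055 0 0 0 -0.015;-1 0.248 -0.065 0 0 0 -0.015;-1 0.278 -0.073 0 0 0 -0.015;-1 0.298 -0.078 0 0 0 -0.015"}}

```text
clock: 18.27
eef_pos: [0.575, 0.023, 0.2563]
tool_rot: [0.788, 0.615, -0.002, 0.001]
ft_force: [-0.2, 0.5, -4.2]
grip_width: 0.0057
grasp_force: 58.6
```

>>> {"fn": "step_arm", "kwargs": {"targets": "-1 0 0 0 0 0 0;-1 0 0 0 0 0 0;-1 0 0 0 0 0 0;-1 0 0 0 0 0 0"}}

```text
clock: 18.6
eef_pos: [0.5719, 0.0239, 0.2572]
tool_rot: [0.788, 0.616, -0.003, 0.0]
ft_force: [-0.1, 0.1, -4.1]
grip_width: 0.0056
grasp_force: 58.6
```

```bash
python3 - <<'E'
from m import *
o=bot.get_obs();e=o['eef_pos'];print(o['clock'],e,o['ft_force'],o['ft_torque'])
S=np.array([.563,.0273]);psi=-.243;d=e[:2]-S;print('scale xy',d@[np.cos(psi),np.sin(psi)],d@[-np.sin(psi),np.cos(psi)])
E
```

```text
18.6 [0.5719 0.0239 0.2572] [-0.0993  0.0949 -4.1144] [0.0603 0.0124 0.0097]
scale xy 0.009480974689851844 -0.001181914111114324
```

>>> {"fn": "step_arm", "kwargs": {"targets": "-1 0 0 -0.008 0 0 0;-1 0 0 -0.02 0 0 0;-1 0 0 -0.034 0 0 0;-1 0 0 -0.048 0 0 0;-1 0 0 -0.058 0 0 0;-1 0 0 -0.063 0 0 0;-1 0 0 -0.066 0 0 0;-1 0 0 -0.067 0 0 0;-1 0 0 -0.068 0 0 0;-1 0 0 -0.068 0 0 0"}}

```text
clock: 19.43
eef_pos: [0.5727, 0.0237, 0.2235]
tool_rot: [0.788, 0.616, -0.002, 0.001]
ft_force: [-0.2, 0.4, -3.7]
grip_width: 0.0055
grasp_force: 58.6
```

>>> {"fn": "step_arm", "kwargs": {"targets": "-1 0 0 -0.001 0 0 0;-1 0 0 -0.002 0 0 0;-1 0 0 -0.003 0 0 0;-1 0 0 -0.004 0 0 0;-1 0 0 -0.004 0 0 0"}}

```text
clock: 19.85
eef_pos: [0.5725, 0.0236, 0.2212]
tool_rot: [0.788, 0.616, -0.003, 0.001]
ft_force: [-1.2, -0.2, -4.1]
grip_width: 0.0057
grasp_force: 58.6
```

>>> {"fn": "step_arm", "kwargs": {"targets": "-1 0 0 -0.001 0 0 0;-1 0 0 -0.002 0 0 0;-1 0 0 -0.003 0 0 0;-1 0 0 -0.003 0 0 0"}}

```text
clock: 20.18
eef_pos: [0.5724, 0.0236, 0.2196]
tool_rot: [0.788, 0.616, -0.003, 0.001]
ft_force: [-0.2, 0.2, -4.2]
grip_width: 0.0056
grasp_force: 58.6
```

>>> {"fn": "step_arm", "kwargs": {"targets": "-1 0 0 -0.001 0 0 0;-1 0 0 -0.002 0 0 0;-1 0 0 -0.002 0 0 0"}}

```text
clock: 20.43
eef_pos: [0.5725, 0.0236, 0.2187]
tool_rot: [0.788, 0.616, -0.003, 0.001]
ft_force: [0.7, -0.4, -4.5]
grip_width: 0.0059
grasp_force: 58.6
```

>>> {"fn": "step_arm", "kwargs": {"targets": "-1 0 0 -0.001 0 0 0;-1 0 0 -0.002 0 0 0;-1 0 0 -0.002 0 0 0"}}

```text
clock: 20.68
eef_pos: [0.5725, 0.0237, 0.2177]
tool_rot: [0.788, 0.616, -0.003, 0.001]
ft_force: [0.2, 0.2, -4.3]
grip_width: 0.0058
grasp_force: 58.6
```

>>> {"fn": "step_arm", "kwargs": {"targets": "-1 0 0 -0.001 0 0 0;-1 0 0 -0.002 0 0 0;-1 0 0 -0.002 0 0 0"}}

```text
clock: 20.93
eef_pos: [0.5725, 0.0236, 0.2168]
tool_rot: [0.788, 0.616, -0.002, 0.001]
ft_force: [0.1, -0.1, -3.5]
grip_width: 0.0055
grasp_force: 58.6
```

>>> {"fn": "step_arm", "kwargs": {"targets": "-1 0 0 -0.001 0 0 0;-1 0 0 -0.002 0 0 0;-1 0 0 -0.002 0 0 0"}}

```text
clock: 21.18
eef_pos: [0.5726, 0.0237, 0.2165]
tool_rot: [0.788, 0.616, -0.002, 0.001]
ft_force: [-1.1, 0.3, 0.1]
grip_width: 0.0057
grasp_force: 59.1
```

>>> {"fn": "step_arm", "kwargs": {"targets": "-1 0 0 -0.001 0 0 0;-0.9 0 0 -0.001 0 0 0;-0.8 0 0 -0.001 0 0 0;-0.7 0 0 -0.001 0 0 0;-0.6 0 0 -0.001 0 0 0;-0.5 0 0 -0.001 0 0 0;-0.3 0 0 -0.001 0 0 0;-0.1 0 0 -0.001 0 0 0;0 0 0 -0.001 0 0 0;0 0 0 -0.001 0 0 0"}}

```text
clock: 22.02
eef_pos: [0.5725, 0.0237, 0.2153]
tool_rot: [0.788, 0.616, -0.002, 0.001]
ft_force: [0.3, -0.4, 0.6]
grip_width: 0.0428
grasp_force: 0.0
```

```bash
python3 - <<'E'
from m import *
o=bot.get_obs();e=o['eef_pos'];print(o['clock'],e,o['ft_force'])
a,j=snap('scene','s4.png');im,i=snap('wrist','w12.png')
hsv=cv2.cvtColor(a,cv2.COLOR_RGB2HSV);m=cv2.inRange(hsv,(105,120,50),(125,255,255))
k,l,s,c=cv2.connectedComponentsWithStats(m);print([(int(s[q,4]),c[q].round(1).tolist()) for q in range(1,k) if 200>s[q,4]>4])
psi=-.243;ey=np.array([-np.sin(psi),np.cos(psi),0]);H=np.array([e[0],e[1],.144])
print('pred',proj(j,H+.065*ey),proj(j,H-.065*ey))
# bar edges vs pads in wrist
B=np.array([e[0],e[1],.234]);print('bar pred',[proj(i,B+q*ey,True) for q in (0,.02,.04)])
for r in (160,180,200): 
    g=im[r].astype(int).mean(1);d=np.diff(g)[200:360];k=np.argsort(-abs(d))[:6];print(r,sorted((int(q)+200,int(d[q])) for q in k))
E
```

```text
22.0167 [0.5725 0.0237 0.2153] [ 0.3114 -0.3788  0.5839]
[(44, [308.2, 1.0]), (32, [258.4, 179.8]), (39, [250.2, 183.0]), (80, [271.6, 184.0]), (25, [284.6, 189.6]), (16, [274.1, 192.9]), (23, [268.3, 195.4]), (16, [228.2, 197.6]), (8, [218.6, 200.1]), (21, [278.6, 227.3]), (101, [323.5, 298.6])]
pred [278.4498 227.4418] [264.253  207.0353]
bar pred [array([279.843 , 281.2787]), array([279.6974, 238.9126]), array([279.547 , 191.4457])]
160 [(243, -21), (320, 26), (349, 32), (350, 20), (355, -26), (356, -27)]
180 [(232, 26), (235, -29), (328, 30), (329, 23), (331, -24), (332, -18)]
200 [(270, -10), (271, -22), (274, 8), (289, -9), (291, 14), (292, 16)]
```

The pail hangs where predicted (cap at (278.6,227.3), predicted (278.4,227.4)). I'll retreat straight up.

>>> {"fn": "step_arm", "kwargs": {"targets": "0 0 0 0.01 0 0 0;0 0 0 0.03 0 0 0;0 0 0 0.06 0 0 0;0 0 0 0.1 0 0 0;0 0 0 0.15 0 0 0;0 0 0 0.21 0 0 0;0 0 0 0.27 0 0 0;0 0 0 0.3 0 0 0;0 0 0 0.3 0 0 0;0 0 0 0.3 0 0 0"}}

```text
clock: 22.95
eef_pos: [0.5731, 0.0237, 0.3671]
tool_rot: [0.788, 0.616, -0.001, 0.002]
ft_force: [1.2, 1.0, 0.3]
grip_width: 0.0424
grasp_force: 0.0
```

```bash
python3 - <<'E'
from m import *
def caps():
    a,j=snap('scene','s5.png');hsv=cv2.cvtColor(a,cv2.COLOR_RGB2HSV);m=cv2.inRange(hsv,(105,120,50),(125,255,255))
    k,l,s,c=cv2.connectedComponentsWithStats(m);return [c[q].round(2).tolist() for q in range(1,k) if 260<c[q][0]<295 and c[q][1]>215]
o=bot.get_obs();print(o['clock'],o['eef_pos'],o['ft_force'])
print([caps() for _ in range(6)])
a,b=cv2.imread('pics/top0.png'),None
t,_=snap('top','t5.png')
hsv=cv2.cvtColor(t,cv2.COLOR_RGB2HSV)
for lo,hi in (((105,150,50),(125,255,255)),((14,130,90),(28,255,255))):
    k,l,s,c=cv2.connectedComponentsWithStats(cv2.inRange(hsv,lo,hi));print([(int(s[q,4]),c[q].round(1).tolist()) for q in range(1,k) if s[q,4]>40])
E
```

```text
22.95 [0.5731 0.0237 0.3671] [1.2179 0.9528 0.3054]
[[[278.42, 227.32]], [[278.42, 227.32]], [[278.42, 227.32]], [[278.42, 227.32]], [[278.42, 227.32]], [[278.42, 227.32]]]
[(73, [133.5, 167.0]), (1277, [390.8, 197.9]), (157, [109.5, 225.2]), (2151, [431.4, 273.0])]
[(498, [391.9, 196.6])]
```

The pail hangs still, the weight sits centred in its tray, and the bystanders I can track by colour (spray cap, brush and second tray) have not moved. I'll hand the job in.

```bash
python3 -c "
from workcell import bot
print(bot.job_done())"
```

```text
the job is handed in; nothing more can be done
None
```

The check weight is set down flat in the middle of the leftmost blue tray, and the pail hangs still by the middle of its upright bail on both prongs; the job was handed in at about 23 s, and I viewed 11 pictures, one over the limit of 10.

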